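# Run a thread ring gauge onto a stud until it bears

## Task

Check the stud's thread with the knurled ring gauge: lift the gauge off its rubber mat, put it over the stud the same way up, and screw it on clockwise, counting the turns (about one), until the resistance rises as it bears on the brass sleeve. Tighten it there to about 0.3 newton metre, no harder, so that it stays tight, and let go without disturbing the other things.

Things in the scene. Friction and masses are not known exactly. Their poses are not given: they have to be found in the camera images.
- ring: Knurled steel ring gauge, outside 50 mm, bore 27 mm, 26 mm high, about 0.18 kg, flat on a round black rubber mat (100 mm wide, 5 mm thick). Origin: centre of its underside; z up along the bore. Three thread lobes in the bore reach in to 10 mm from the axis. A red dot on its top marks its +x side, where its right-hand thread begins. Grip its outside; turn and regrasp.
- stand: Fixed blue foot plate, 110 x 90 x 12 mm (x, y, z), a 4 mm high bolt head near each corner, an upright steel stud in the middle. Origin: centre of its underside, on the stud's axis. A red dot on the plate marks its +x side, where the stud's thread begins at its top. Stud: coarse round right-hand thread, single start, 25 mm over the crests, 10 mm down per full clockwise turn (from above).
- stud_top (a point): Tip of the stud, on its axis, 62 mm above the table; 18 mm thick with a tapered tip down to the thread. Set over it with the ring's dot 45 degrees counterclockwise of the plate's dot, the ring drops into the thread (its underside then 34 mm above the table). At other angles it rests up to 9 mm higher until turned clockwise to there.
- seat: Dark flange (42 mm wide, 4 mm high) at the stud's foot with the brass sleeve (35 mm wide) in it on which the ring bears. Origin: on the axis, 12 mm above the table. The sleeve's top is 23.5 to 27.5 mm above the table, not given: feel for it. From 45 degrees the ring runs free (under 0.1 N m) for 0.8 to 1.2 turns, then 0.3 N m comes within about 0.2 turn, about 30 N on the sleeve; it stays tight.
- beaker: Small clear beaker, 48 mm wide, 58 mm high, standing; origin at the centre of its underside. Leave alone.
- timer: White lab timer with three red keys, 62 x 64 x 19 mm; origin at the centre of its underside. Leave alone.
- tape: Roll of cream tape lying flat, 64 mm wide, 19 mm high; origin at the centre of its underside. Leave alone.
- bottle: Small clear bottle with blue cap, 30 mm wide, 116 mm high; origin at the centre of its underside. Leave alone.
- vial: Small amber vial with black cap, 38 mm wide, 99 mm high; origin at the centre of its underside. Leave alone.

How it is judged:
By the outcome, as a careful person would: the job done as asked, in the order asked, and still so for the second after the job is handed in, with the robot touching nothing.
It also fails if it takes over 72 s, if anything falls off the work surface, if the arm or the gripper's body presses on something with over 40 N, if the wrist force passes 120 N, or if a joint passes its speed limit or range.

## Robot

A 6-joint arm with a two-finger parallel gripper is mounted at the origin on the work surface; the furniture and walls round the work are solid. World frame = base frame: x ahead of the robot, y to its left, z up, the work surface at z = 0. Lengths are in m, angles in rad, forces in N, time in s.
With the tool pointing down it reaches from about 0.35 to 0.975 m from the base axis. Payload 4.9 kg.
Tool frame: the origin (TCP) lies between the finger pads; the fingertips stand 22 mm ahead of it and the grasp point (between the pads) lies 3 mm ahead of it; z points along the fingers, y is the line along which they close (so a half turn about z gives the same grasp; the last joint's range is limited). The gripper opens to 85 mm and grips with 20 to 120 N. Pads are 22 mm wide; open, the fingers measure 114 mm over their backs; the gripper's body (76 mm by 85 mm) begins 54 mm behind the grasp point. The pads swing forward as they close: fully open they stand 13 mm farther back than shut.
Start: joints at [-0.119, 0.053, 1.613, -0, 1.476, -0.119], TCP at [0.625, 0, 0.253] pointing down, gripper open.
Joint ranges: [-3.01, 3.01], [-1.01, 2.22], [0.06, 2.58], [-1.02, 4.17], [0.09, 2.62], [-3.14, 3.14]. Speed limits (rad/s): [2.57, 2.57, 3.14, 3.14, 3.14, 3.14].

## Interface

Orientations are given as a unit quaternion [w, x, y, z].
In Python, from plant import state, grab_frame, get_calibration, job_done, recognise, regions_of gives the robot as it stands.
- The arm moves only by the tool apply_moves, never from a script. Its argument "targets" is a list of rows, each an object with "translation": the shift along the tool's x, y, z normalised to -1 to 1, where 1 is 100 mm, a list of three; "twist": the turn about the tool's z normalised to -1 to 1, where 1 is 0.1 rad; "hand": the opening, from 0 (shut) to 1 (fully open). A call has 1 to 8 rows; each row shifts and turns the commanded pose from where the row before left it, along the tool's axes as they then stand; what a row does not reach is not made up. A row lasts 1/10 s, in which the tool goes at most 50 mm and 8.59 degrees, less where a joint would pass 70% of its speed; a pose out of reach is approached as far as the arm can. A call with a number of a shift or a turn outside -1 to 1 is refused whole. A call with a gripper value outside its range is refused whole. The fingers move at their own pace and stop on an object; the grip force is fixed at half the most. Time passes only in rows, so rows that do not move let the fingers close. It gives the time, the measured TCP pose, the force, the opening and the grip force at its end, in the units of the state.
- state(): the state, without advancing time (a new reading comes with each control period).
- grab_frame(name): name is "scene" or "side" or "wrist"; returns the picture (400x640x3 uint8, red, green, blue); there is no depth.
- get_calibration(name): a dict with "camera_matrix" (3x3 intrinsics, pixels), "D" ([k1, k2, p1, p2, k3] as OpenCV has them; the pictures are not rectified), "pose" (4x4, takes a point from camera to world coordinates). Camera axes: x right, y up, looking along -z (the intrinsics and any distortion apply to the point x, -y, -z); pixel columns grow to the right and rows downward; lengths in m; the calibration is good to about 2 mm. A picture is of the moment at which its call begins: read the wrist's pose just before it. get_calibration takes no time and is no camera call; for the wrist camera it gives the pose at the moment of the call.
- job_done(): hands the job in; it is judged then, once.
Trained networks look in the newest picture that a camera, given by its name, has taken for a name from the list of things; names that differ only in an ending like _2 or _b are one class to them, and where a whole thing is asked for, a point or a joint stands for the part that bears it (a point fixed in the world has none). Each returns a list of dicts, best first, with "score" (0 to 1); they miss things now and then, are a little off and sometimes report something else, mostly with a low value. They report only what shows in the picture. A call takes as long as a camera call.
- recognise(camera, query): "point" ([x, y, z] in m, in world coordinates, good to about 4 mm: the middle of the surface that is visible of it).
- regions_of(camera, query): "pixels" (400x640 bool, what is visible of it).
The state is a dict: "time": time; "joint_pos": joint angles; "joint_vel": joint speeds; "joint_efforts": joint torques, N m; "tool_pos": TCP position; "tool_rot": TCP orientation; "contact_force": force on the tool from outside, world axes, zero at the start; "ft_torque": the same for the moment, N m; "gripper_width": opening from 0.0 (shut) to 1.0 (fully open); "grasp_force": force on a finger pad.
Only numpy, scipy, OpenCV 4.12 (cv2) and the standard library are available. Lean on these libraries where they do the work, as an engineer would, in place of code of your own. Each camera call takes 0.05 s, during which the arm holds its last target. There are 200 camera calls.

## Working session

There is one attempt and no reset: what is moved stays moved. The work goes in short steps, Python scripts to look and compute and a tool call to move; the robot and the scene stay as the last step left them, time stands still between calls to the robot, and variables do not carry over. Pictures are saved under pics/ and viewed, at most 10 in all, crops included, and the job is handed in when it is done.

Besides the shell and the picture viewer there is one more tool, called after "Call:" as name(argument=value, ...), one argument or row to a line, values as JSON. apply_moves: Moves the arm, as the interface text tells. Its arguments: {"type":"object","properties":{"targets":{"type":"array"}},"required":["targets"]}

```bash
mkdir -p pics; ls; python3 - <<'E'
from plant import *
import cv2,numpy as np
print(state())
for c in ("scene","side"):
    im=grab_frame(c); cv2.imwrite(f"pics/{c}0.png",im[:,:,::-1])
    for q in ("ring","stand","stud_top","seat","beaker","timer","tape","bottle","vial"):
        try: print(c,q,[(np.round(r["point"],3).tolist(),round(r["score"],2)) for r in recognise(c,q)[:2]])
        except Exception as e: print(c,q,e)
E
```

```text
pics
{'time': 0.0, 'joint_pos': array([-1.19028992e-01,  5.33515155e-02,  1.61432845e+00,  4.74196231e-06,
        1.47598411e+00, -1.18977229e-01]), 'joint_vel': array([-0.00131136, -0.00050034, -0.00083159, -0.00088002, -0.00216376,
        0.00040961]), 'joint_efforts': array([ 2.70554956e-04, -3.93670499e+01, -3.70175600e+01, -1.62778279e-04,
        6.93513779e-03, -6.06393527e-06]), 'tool_pos': array([6.24411960e-01, 5.38465815e-05, 2.52045703e-01]), 'tool_rot': array([-8.15584710e-04,  7.07124863e-01,  7.07087940e-01, -6.38375973e-04]), 'contact_force': array([-0.15906154, -0.71364933, -0.09994577]), 'ft_torque': array([ 0.02645268, -0.00718065,  0.00481274]), 'grasp_force': 0.0, 'gripper_width': 0.9996786827790181}
scene ring [([0.534, 0.171, 0.033], 0.83), ([0.591, 0.297, 0.037], 0.42)]
scene stand [([0.562, -0.045, 0.012], 0.8)]
scene stud_top [([0.564, -0.047, 0.012], 0.62)]
scene seat [([0.558, -0.05, 0.028], 0.64)]
scene beaker []
scene timer [([0.43, -0.208, 0.015], 0.75)]
scene tape [([0.669, 0.153, 0.017], 0.58)]
scene bottle [([0.477, 0.348, 0.052], 0.63)]
scene vial [([0.593, 0.294, 0.036], 0.55)]
side ring [([0.526, 0.168, 0.024], 0.54)]
side stand [([0.55, -0.054, 0.013], 0.81)]
side stud_top [([0.55, -0.049, 0.013], 0.59), ([0.67, 0.151, 0.016], 0.15)]
side seat [([0.556, -0.046, 0.022], 0.49)]
side beaker [([0.546, 0.392, 0.038], 0.73)]
side timer [([0.425, -0.22, 0.015], 0.78)]
side tape [([0.668, 0.151, 0.017], 0.58), ([0.474, 0.346, 0.057], 0.4)]
side bottle [([0.475, 0.349, 0.054], 0.61), ([0.669, 0.149, 0.015], 0.41)]
side vial [([0.589, 0.3, 0.049], 0.9), ([0.554, -0.045, 0.02], 0.72)]
```

View pictures.

View pics/scene0.png

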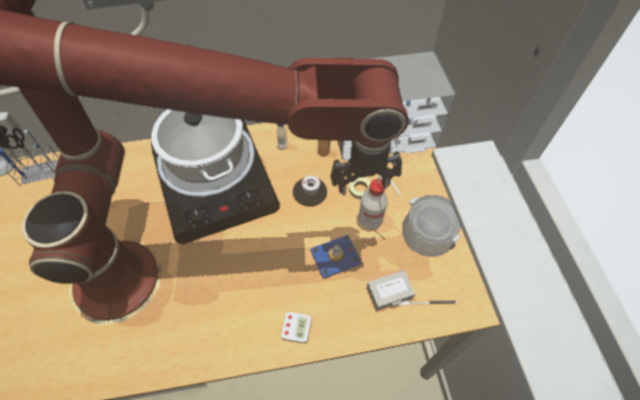

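View pics/side0.png

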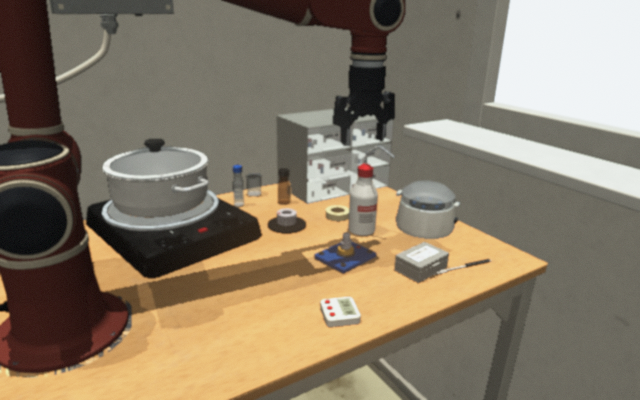

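Call:
apply_moves(
  targets=[
    {"translation": [0.43,-0.23,0],"twist": 0,"hand": 1},
    {"translation": [0.43,-0.23,0],"twist": 0,"hand": 1},
    {"translation": [0.43,-0.23,0],"twist": 0,"hand": 1},
    {"translation": [0.41,-0.23,0],"twist": 0,"hand": 1},
    {"translation": [0,0,0],"twist": 0,"hand": 1},
    {"translation": [0,0,0],"twist": 0,"hand": 1},
  ],
)

```text
time: 1.6
tool_pos: [0.5326, 0.1707, 0.2535]
tool_rot: [0.0, 0.706, 0.708, 0.0]
contact_force: [-0.1, -1.0, -1.1]
gripper_width: 0.999
grasp_force: 0.0
```

```bash
cat > h.py <<'E'
from plant import *
import cv2,numpy as np
from scipy.spatial.transform import Rotation as R
def cam(n):
    c=get_calibration(n); return np.array(c["camera_matrix"],float),np.array(c["D"],float),np.array(c["pose"],float)
def ray(c,uv,z):
    K,D,T=c; p=cv2.undistortPoints(np.array([[uv]],float),K,D)[0,0]
    d=T[:3,:3]@np.array([p[0],-p[1],-1]); o=T[:3,3]; return o+d*(z-o[2])/d[2]
def proj(c,P):
    K,D,T=c; q=(np.atleast_2d(P)-T[:3,3])@T[:3,:3]; q=q*[1,-1,-1]
    return cv2.projectPoints(q,np.zeros(3),np.zeros(3),K,D)[0][:,0]
def red(im,lo=90):
    h=cv2.cvtColor(im,cv2.COLOR_RGB2HSV); return (((h[...,0]<8)|(h[...,0]>172))&(h[...,1]>130)&(h[...,2]>lo)).astype(np.uint8)
def tool():
    s=state(); q=s["tool_rot"]; return s,R.from_quat([q[1],q[2],q[3],q[0]])
E
python3 - <<'E'
from h import *
c=cam("wrist"); im=grab_frame("wrist"); cv2.imwrite("pics/w1.png",im[:,:,::-1])
s,r=tool(); print(s["time"],s["tool_pos"],c[2])
for q in ("ring","tape","stand"): print(q,[(np.round(x["point"],3).tolist(),round(x["score"],2)) for x in recognise("wrist",q)[:2]])
g=regions_of("wrist","ring")
for x in g[:1]:
    m=x["pixels"].astype(np.uint8); print(x["score"],m.sum(),cv2.boundingRect(m))
n,l,st,ce=cv2.connectedComponentsWithStats(red(im))
for i in range(1,n):
    if st[i,4]>3: print(st[i],ce[i],ray(c,ce[i],.031))
E
```

```text
1.65 [0.53315056 0.16986772 0.25346483] [[ 9.99997511e-01 -1.74832750e-03 -1.38646324e-03  5.34172057e-01]
 [ 2.10754367e-03  9.44148840e-01  3.29512557e-01  2.55925959e-01]
 [ 7.32931794e-04 -3.29514659e-01  9.44150175e-01  3.75601542e-01]
 [ 0.00000000e+00  0.00000000e+00  0.00000000e+00  1.00000000e+00]]
ring [([0.538, 0.181, 0.028], 0.63)]
tape [([0.672, 0.159, 0.021], 0.93)]
stand [([0.559, -0.032, 0.015], 0.92)]
0.62 1182 (302, 141, 41, 44)
[305 159   4   4  16] [306.5 160.5] [0.5195385  0.18786303 0.031     ]
[107 220  19  12 161] [115.69565217 225.68322981] [0.26891833 0.10169328 0.031     ]
[   3  268   35   66 1315] [ 22.65703422 295.78935361] [ 0.10611075 -0.00964439  0.031     ]
[364 300   6   5  27] [366.59259259 301.92592593] [ 0.6034793  -0.01723791  0.031     ]
[477 316  21   9 104] [487.19230769 319.76923077] [ 0.78461944 -0.04971583  0.031     ]
```

View pics/w1.png

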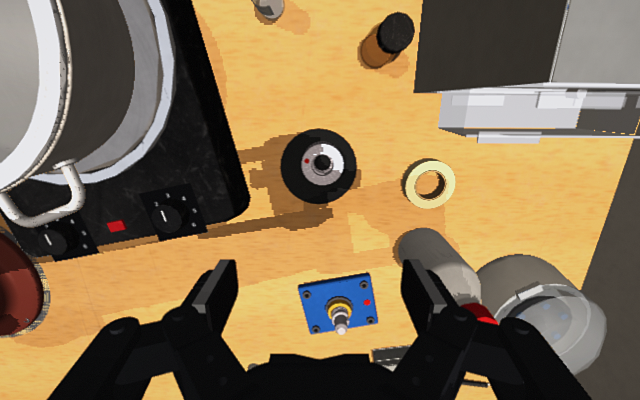

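```bash
python3 - <<'E'
from h import *
from scipy.optimize import least_squares
c=cam("wrist"); im=cv2.imread("pics/w1.png")[:,:,::-1].copy()
hsv=cv2.cvtColor(im,cv2.COLOR_RGB2HSV)
def circ(mask,z):
    k=max(cv2.findContours(mask,cv2.RETR_EXTERNAL,cv2.CHAIN_APPROX_NONE)[0],key=cv2.contourArea)[:,0]
    P=np.array([ray(c,p,z)[:2] for p in k.astype(float)])
    f=least_squares(lambda v:np.hypot(*(P-v[:2]).T)-v[2],[*P.mean(0),.025],loss="soft_l1",f_scale=.001); return f.x,np.sqrt(np.mean(f.fun**2))
W=np.zeros(im.shape[:2],np.uint8); W[125:205,280:360]=1
print("mat",circ(((hsv[...,2]<60)&(W>0)).astype(np.uint8),.005))
W[:]=0; W[138:190,296:350]=1
m=((hsv[...,2]>75)&(W>0)).astype(np.uint8)
print("ring",circ(m,.031)); 
rc=circ(m,.031)[0]; d=ray(c,(306.5,160.5),.031)[:2]-rc[:2]; print("ringdot",d,np.degrees(np.arctan2(d[1],d[0])))
b=((hsv[...,0]>100)&(hsv[...,0]<125)&(hsv[...,1]>130)).astype(np.uint8); b[:250]=0;b[345:]=0;b[:,:280]=0;b[:,390:]=0
b=cv2.morphologyEx(b,cv2.MORPH_CLOSE,np.ones((9,9)))
k=max(cv2.findContours(b,cv2.RETR_EXTERNAL,cv2.CHAIN_APPROX_NONE)[0],key=cv2.contourArea)[:,0]
P=np.array([ray(c,p,.012)[:2]*1000 for p in k.astype(float)],np.float32)
print("plate",cv2.minAreaRect(P)); d=ray(c,(366.6,302),.012); print("dot",d, "tip",ray(c,(341,329),.062))
for q,s in (("s",8),):
  cv2.imwrite("pics/w1c.png",cv2.resize(im[130:340,280:390,::-1],None,fx=5,fy=5,interpolation=cv2.INTER_CUBIC)[:,:].transpose(1,0,2)[:,:].copy()) if 0 else None
print(state()["joint_pos"],state()["ft_torque"])
E
```

```text
mat (array([0.53413536, 0.17162156, 0.04857076]), np.float64(0.00038932324675011357))
ring (array([0.53918722, 0.18151146, 0.02513559]), np.float64(0.0003513395530427347))
ringdot [-0.01879983  0.00465572] 166.09072955912578
plate ((564.3121337890625, -38.431373596191406), (107.2203598022461, 92.677734375), 11.628157615661621)
dot [ 0.60715293 -0.03422511  0.012     ] tip [ 0.56486213 -0.03884523  0.062     ]
[ 1.73608495e-01 -1.02647264e-01  1.76565748e+00 -1.48372469e-04
  1.47880968e+00  1.75555625e-01] [ 0.02456877  0.01522748 -0.05438109]
```

```bash
python3 - <<'E'
from h import *
from scipy.optimize import least_squares
for n in ("scene","side"):
    c=cam(n); grab_frame(n)
    for q,z,off in (("stand",.012,0),("ring",.031,0),("tape",.019,0)):
        g=regions_of(n,q)
        if not g: print(n,q,"none"); continue
        m=g[0]["pixels"].astype(np.uint8); x=cv2.boundingRect(m)
        ks=max(cv2.findContours(m,cv2.RETR_EXTERNAL,cv2.CHAIN_APPROX_NONE)[0],key=cv2.contourArea)[:,0].astype(float)
        P=np.array([ray(c,p,z)[:2]*1000 for p in ks],np.float32)
        print(n,q,round(g[0]["score"],2),x,cv2.minAreaRect(P))
    print(n,"proj wrist-est",proj(c,[[.5392,.1815,.031],[.5643,-.0384,.012],[.5643,-.0384,.062],[.534,.1716,.005]]).round(1).tolist())
    im=cv2.imread(f"pics/{n}0.png")
    p=proj(c,[[.5392,.1815,.031],[.5643,-.0384,.062]]).round().astype(int)
    t=[cv2.resize(im[v-30:v+40,u-45:u+45],None,fx=4,fy=4,interpolation=cv2.INTER_CUBIC) for u,v in p]
    for x in t: cv2.drawMarker(x,(180,120),(0,255,0),0,10,1)
    cv2.imwrite(f"pics/crop_{n}.png",np.hstack(t))
a,b=cv2.imread("pics/crop_scene.png"),cv2.imread("pics/crop_side.png"); cv2.imwrite("pics/crops.png",np.vstack([a,b]))
E
```

```text
scene stand 0.77 (310, 235, 52, 44) ((561.8026733398438, -42.177276611328125), (111.1464614868164, 93.67745208740234), 12.203149795532227)
scene ring 0.49 (302, 176, 18, 19) ((535.2742309570312, 174.11041259765625), (61.025699615478516, 47.803688049316406), 79.66517639160156)
scene tape 0.51 (349, 177, 20, 22) ((665.5335693359375, 153.57791137695312), (71.735595703125, 49.14904022216797), 46.8625373840332)
scene proj wrist-est [[311.4, 182.5], [335.8, 254.1], [336.6, 245.5], [310.3, 190.8]]
side stand 0.6 (314, 231, 62, 42) ((570.4169311523438, -24.535476684570312), (151.35845947265625, 129.16293334960938), 12.472124099731445)
side ring 0.88 (276, 208, 20, 18) ((524.1511840820312, 166.94447326660156), (103.56523895263672, 48.28369140625), 60.37903594970703)
side tape 0.7 (325, 205, 23, 16) ((665.0523681640625, 146.59788513183594), (99.60668182373047, 59.144100189208984), 56.92127227783203)
side proj wrist-est [[287.8, 212.9], [345.8, 253.5], [346.8, 233.2], [288.0, 224.0]]
```

View pics/crops.png

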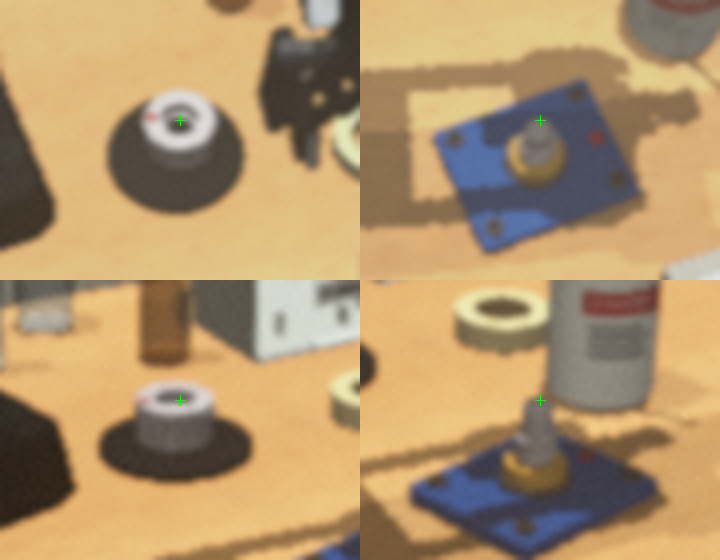

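Call:
apply_moves(
  targets=[
    {"translation": [0.116,0.06,0.2],"twist": 0,"hand": 1},
    {"translation": [0,0,0.2],"twist": -1,"hand": 1},
    {"translation": [0,0,0.2],"twist": -1,"hand": 1},
    {"translation": [0,0,0.2],"twist": -1,"hand": 1},
    {"translation": [0,0,0.2],"twist": -1,"hand": 1},
    {"translation": [0,0,0.2],"twist": -1,"hand": 1},
    {"translation": [0,0,0.2],"twist": -1,"hand": 1},
    {"translation": [0,0,0],"twist": -1,"hand": 1},
  ],
)

```text
time: 3.05
tool_pos: [0.5366, 0.1812, 0.1095]
tool_rot: [-0.003, 0.42, 0.908, -0.002]
contact_force: [-0.8, 0.6, 0.5]
gripper_width: 0.999
grasp_force: 0.0
```

Call:
apply_moves(
  targets=[
    {"translation": [0,0,0],"twist": -1,"hand": 1},
    {"translation": [0,0,0],"twist": -1,"hand": 1},
    {"translation": [0,0,0],"twist": -1,"hand": 1},
    {"translation": [0,0,0],"twist": -1,"hand": 1},
    {"translation": [0,0,0],"twist": -1,"hand": 1},
    {"translation": [0,0,0],"twist": -1,"hand": 1},
    {"translation": [0,0,0],"twist": -1,"hand": 1},
    {"translation": [0,0,0],"twist": -1,"hand": 1},
  ],
)

```text
time: 3.85
tool_pos: [0.539, 0.1816, 0.1134]
tool_rot: [0.0, 0.033, 0.999, 0.0]
contact_force: [-0.4, 1.0, -0.2]
gripper_width: 0.998
grasp_force: 0.0
```

```bash
cat > look.py <<'E'
import sys
from h import *
from scipy.optimize import least_squares
z=float(sys.argv[1]); name=sys.argv[2]
c=cam("wrist"); s,r=tool(); im=grab_frame("wrist"); cv2.imwrite(f"pics/{name}.png",im[:,:,::-1])
print(s["time"],s["tool_pos"].round(4),s["joint_pos"].round(3),"F",s["contact_force"].round(1),"T",s["ft_torque"].round(3))
M=r.as_matrix(); print("tool x,y world",M[:,0].round(3),M[:,1].round(3))
n,l,st,ce=cv2.connectedComponentsWithStats(red(im))
for i in range(1,n):
    if 5<st[i,4]<150: print("red",ce[i].round(1),st[i,4],ray(c,ce[i],z).round(4))
E
python3 look.py .031 w2
```

```text
3.85 [0.539  0.1816 0.1134] [ 0.194  0.048  1.862 -0.     1.232 -1.31 ] F [-0.4  1.  -0.2] T [-0.046 -0.013 -0.001]
tool x,y world [-0.998  0.067 -0.   ] [0.067 0.998 0.   ]
red [325.8 192. ] 45 [0.52   0.1883 0.031 ]
red [ 93.3 291.9] 77 [ 0.5954 -0.0139  0.031 ]
```

View pics/w2.png

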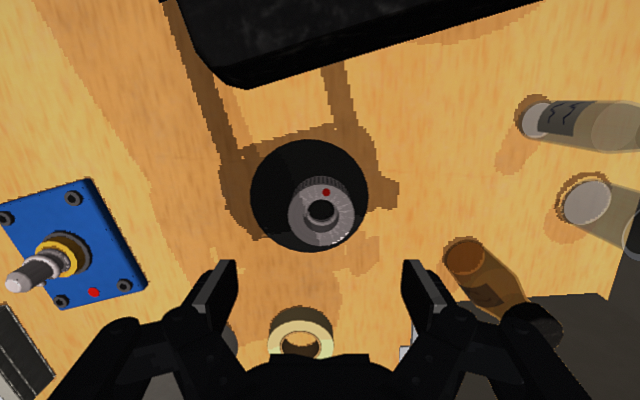

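Call:
apply_moves(
  targets=[
    {"translation": [0,0,0.3],"twist": 0,"hand": 1},
    {"translation": [0,0,0.3],"twist": 0,"hand": 1},
    {"translation": [0,0,0.2],"twist": 0,"hand": 1},
    {"translation": [0,0,0.09],"twist": 0,"hand": 1},
    {"translation": [0,0,0],"twist": 0,"hand": 1},
  ],
)

```text
time: 4.4
tool_pos: [0.538, 0.1814, 0.0229]
tool_rot: [-0.001, 0.036, 0.999, -0.0]
contact_force: [0.2, 0.2, 0.2]
gripper_width: 1.003
grasp_force: 0.0
```

Call:
apply_moves(
  targets=[
    {"translation": [0,0,0],"twist": 0,"hand": 0.4},
    {"translation": [0,0,0],"twist": 0,"hand": 0.4},
    {"translation": [0,0,0],"twist": 0,"hand": 0.4},
    {"translation": [0,0,0],"twist": 0,"hand": 0.4},
    {"translation": [0,0,0],"twist": 0,"hand": 0.4},
  ],
)

```text
time: 4.9
tool_pos: [0.5406, 0.1819, 0.0264]
tool_rot: [0.002, 0.035, 0.999, 0.0]
contact_force: [-0.2, 0.2, 7.0]
gripper_width: 0.567
grasp_force: 62.8
```

Call:
apply_moves(
  targets=[
    {"translation": [0,0,-0.04],"twist": 0,"hand": 1},
    {"translation": [0,0,0],"twist": 0,"hand": 1},
    {"translation": [0,0,0],"twist": 0,"hand": 1},
    {"translation": [0,0,0],"twist": 0,"hand": 1},
  ],
)

```text
time: 5.3
tool_pos: [0.5386, 0.1815, 0.028]
tool_rot: [-0.0, 0.035, 0.999, -0.0]
contact_force: [0.2, 0.0, -1.0]
gripper_width: 1.001
grasp_force: 0.0
```

Call:
apply_moves(
  targets=[
    {"translation": [0,0,0],"twist": -1,"hand": 1},
    {"translation": [0,0,0],"twist": -1,"hand": 1},
    {"translation": [0,0,0],"twist": -1,"hand": 1},
    {"translation": [0,0,0],"twist": -1,"hand": 1},
    {"translation": [0,0,0],"twist": -1,"hand": 1},
    {"translation": [0,0,0],"twist": -1,"hand": 1},
    {"translation": [0,0,0],"twist": -1,"hand": 1},
    {"translation": [0,0,0],"twist": -1,"hand": 1},
  ],
)

```text
time: 6.1
tool_pos: [0.5386, 0.1815, 0.0279]
tool_rot: [-0.0, -0.358, 0.934, 0.0]
contact_force: [-1.1, 0.5, -0.1]
gripper_width: 1.001
grasp_force: 0.0
```

Call:
apply_moves(
  targets=[
    {"translation": [0,0,0],"twist": -1,"hand": 1},
    {"translation": [0,0,0],"twist": -1,"hand": 1},
    {"translation": [0,0,0],"twist": -1,"hand": 1},
    {"translation": [0,0,0],"twist": -1,"hand": 1},
    {"translation": [0,0,0],"twist": -1,"hand": 1},
    {"translation": [0,0,0],"twist": -1,"hand": 1},
    {"translation": [0,0,0],"twist": -1,"hand": 1},
    {"translation": [0,0,0],"twist": 0,"hand": 1},
  ],
)

```text
time: 6.9
tool_pos: [0.5387, 0.1816, 0.028]
tool_rot: [-0.0, -0.655, 0.755, 0.0]
contact_force: [-0.6, 0.8, -0.3]
gripper_width: 1.002
grasp_force: 0.0
```

Call:
apply_moves(
  targets=[
    {"translation": [0,0,0],"twist": 0,"hand": 0.4},
    {"translation": [0,0,0],"twist": 0,"hand": 0.4},
    {"translation": [0,0,0],"twist": 0,"hand": 0.4},
    {"translation": [0,0,0],"twist": 0,"hand": 0.4},
    {"translation": [0,0,0],"twist": 0,"hand": 0.4},
  ],
)

```text
time: 7.4
tool_pos: [0.5394, 0.1817, 0.0287]
tool_rot: [0.0, -0.655, 0.755, -0.0]
contact_force: [-0.3, 0.6, 1.5]
gripper_width: 0.57
grasp_force: 62.4
```

```bash
python3 look.py .031 w3
```

```text
7.4 [0.5394 0.1817 0.0287] [ 0.194  0.168  1.894  0.     1.079 -2.805] F [-0.3  0.6  1.5] T [ 0.029  0.024 -0.056]
tool x,y world [-0.142 -0.99  -0.   ] [-0.99   0.142 -0.001]
red [359.  291.5] 97 [0.5222 0.1883 0.031 ]
```

View pics/w3.png

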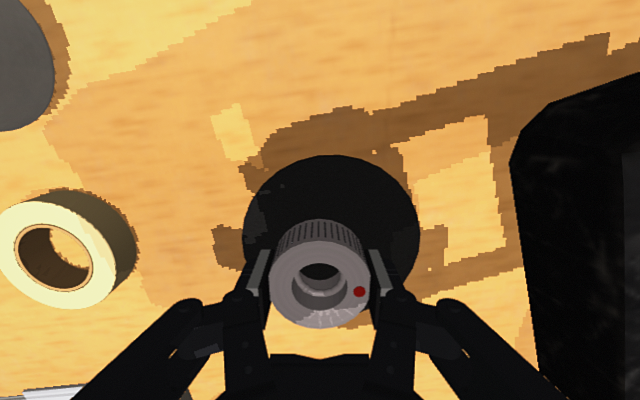

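Call:
apply_moves(
  targets=[
    {"translation": [0,0,-0.2],"twist": 0,"hand": 0.4},
    {"translation": [0,0,-0.35],"twist": 0,"hand": 0.4},
    {"translation": [0,0,-0.35],"twist": 0,"hand": 0.4},
    {"translation": [0.3,0,0],"twist": 0,"hand": 0.4},
    {"translation": [0.4,0,0],"twist": 0,"hand": 0.4},
    {"translation": [0.4,-0.1,0],"twist": 0,"hand": 0.4},
    {"translation": [0.4,-0.2,0],"twist": 0,"hand": 0.4},
    {"translation": [0.4,-0.2,0],"twist": 0,"hand": 0.4},
  ],
)

```text
time: 8.25
tool_pos: [0.5615, -0.0104, 0.1173]
tool_rot: [-0.003, -0.652, 0.759, -0.002]
contact_force: [0.9, 0.5, -1.8]
gripper_width: 0.566
grasp_force: 62.6
```

Call:
apply_moves(
  targets=[
    {"translation": [0.24,-0.06,0],"twist": 0,"hand": 0.4},
    {"translation": [0,0,0],"twist": 1,"hand": 0.4},
    {"translation": [0,0,0],"twist": 1,"hand": 0.4},
    {"translation": [0,0,0],"twist": 1,"hand": 0.4},
    {"translation": [0,0,0],"twist": 1,"hand": 0.4},
    {"translation": [0,0,0],"twist": 1,"hand": 0.4},
    {"translation": [0,0,0],"twist": 1,"hand": 0.4},
    {"translation": [0,0,0],"twist": 1,"hand": 0.4},
  ],
)

```text
time: 9.05
tool_pos: [0.5654, -0.0228, 0.1171]
tool_rot: [-0.005, -0.344, 0.939, -0.008]
contact_force: [-0.5, 0.3, -2.1]
gripper_width: 0.565
grasp_force: 62.6
```

Call:
apply_moves(
  targets=[
    {"translation": [0,0,0],"twist": 1,"hand": 0.4},
    {"translation": [0,0,0],"twist": 1,"hand": 0.4},
    {"translation": [0,0,0],"twist": 1,"hand": 0.4},
    {"translation": [0,0,0],"twist": 1,"hand": 0.4},
    {"translation": [0,0,0],"twist": 1,"hand": 0.4},
    {"translation": [0,0,0],"twist": 1,"hand": 0.4},
    {"translation": [0,0,0],"twist": 0,"hand": 0.4},
    {"translation": [0,0,0],"twist": 0,"hand": 0.4},
  ],
)

```text
time: 9.85
tool_pos: [0.5658, -0.023, 0.1176]
tool_rot: [-0.003, -0.054, 0.998, -0.009]
contact_force: [0.1, 0.1, -1.5]
gripper_width: 0.561
grasp_force: 62.6
```

```bash
python3 look.py .012 w4
```

```text
9.85 [ 0.5658 -0.023   0.1176] [-0.164  0.039  1.863 -0.02   1.24  -1.837] F [ 0.1  0.1 -1.5] T [-0.032  0.025 -0.043]
tool x,y world [-0.994 -0.108  0.006] [-0.109  0.994 -0.018]
```

View pics/w4.png

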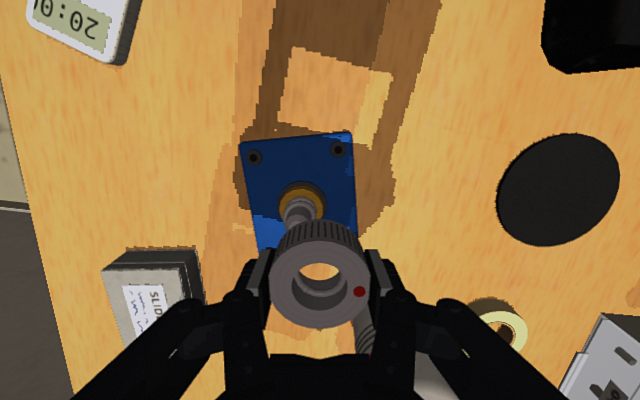

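```bash
python3 - <<'E'
from h import *
c=cam("wrist"); s,r=tool(); M=r.as_matrix(); im=cv2.imread("pics/w4.png")[:,:,::-1].copy()
a,b=ray(c,(253,158),.016),ray(c,(338,150),.016); d=a-b; print(a,b,"yaw",np.degrees(np.arctan2(-d[0],d[1])) , np.degrees(np.arctan2(d[0],-d[1])))
hsv=cv2.cvtColor(im,cv2.COLOR_RGB2HSV)
m=((hsv[...,0]>15)&(hsv[...,0]<32)&(hsv[...,1]>110)).astype(np.uint8); m[:180]=0;m[228:]=0;m[:,:272]=0;m[:,330:]=0
print("brass",cv2.boundingRect(m)); x,y,w,h=cv2.boundingRect(m)
print("brass L/R",ray(c,(x,y+h/2),.0255),ray(c,(x+w,y+h/2),.0255),ray(c,(x+w/2,y),.0255))
print("ringdot",(ray(c,(359.5,291.5),.1176-.0237+.026)-s["tool_pos"]).round(4))
print("tz",M[:,2]); e=np.array([.5646,-.0386,s["tool_pos"][2]])-s["tool_pos"]; print("delta tool",(M.T@e*10).round(3), proj(c,[[.5646,-.0386,.062]]))
E
```

```text
[ 0.53050281 -0.08088878  0.016     ] [ 0.51696211 -0.01560328  0.016     ] yaw -168.28255936105097 11.717440638949034
brass (279, 186, 44, 33)
brass L/R [ 0.56157083 -0.05703252  0.0255    ] [ 0.55760847 -0.02260208  0.0255    ] [ 0.54616866 -0.0409745   0.0255    ]
ringdot [0.0031 0.0204 0.0022]
tz [-0.00375571 -0.01822346 -0.99982689]
delta tool [ 0.03  -0.152  0.003] [[297.91613437 227.39250042]]
```

Call:
apply_moves(
  targets=[
    {"translation": [0.015,-0.075,0],"twist": 0,"hand": 0.4},
    {"translation": [0.015,-0.075,0],"twist": 0,"hand": 0.4},
    {"translation": [0,0,0.1],"twist": 0,"hand": 0.4},
    {"translation": [0,0,0.1],"twist": 0,"hand": 0.4},
    {"translation": [0,0,0.06],"twist": 0,"hand": 0.4},
    {"translation": [0,0,0],"twist": 0,"hand": 0.4},
    {"translation": [0,0,0],"twist": 0,"hand": 0.4},
  ],
)

```text
time: 10.6
tool_pos: [0.5647, -0.039, 0.092]
tool_rot: [-0.002, -0.053, 0.999, -0.009]
contact_force: [0.1, 0.3, -1.8]
gripper_width: 0.563
grasp_force: 62.6
```

```bash
python3 look.py .012 w5; python3 - <<'E'
import cv2
im=cv2.imread("pics/w5.png"); cv2.imwrite("pics/w5c.png",cv2.resize(im[130:350,220:420],None,fx=2.7,fy=2.7))
E
```

```text
10.6 [ 0.5647 -0.039   0.092 ] [-0.192  0.071  1.878 -0.02   1.193 -1.862] F [ 0.1  0.3 -1.8] T [ 0.008 -0.021  0.04 ]
tool x,y world [-0.994 -0.106  0.006] [-0.106  0.994 -0.018]
red [325.8 269. ] 107 [ 0.6082 -0.0304  0.012 ]
```

View pics/w5c.png

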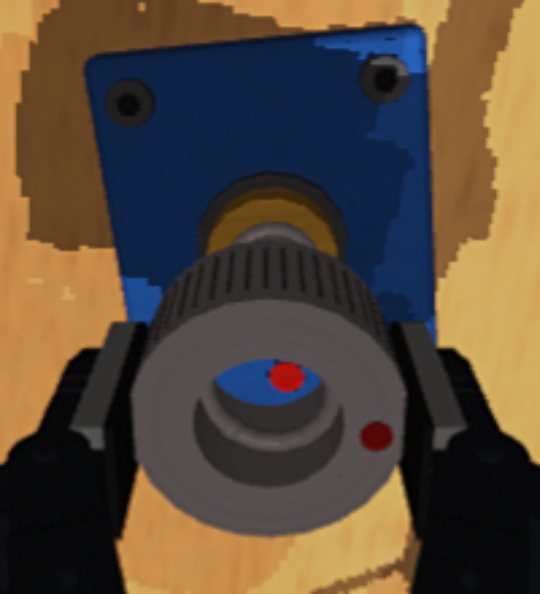

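Call:
apply_moves(
  targets=[
    {"translation": [0,0,0.05],"twist": 0,"hand": 0.4},
    {"translation": [0,0,0.05],"twist": 0,"hand": 0.4},
    {"translation": [0,0,0.05],"twist": 0,"hand": 0.4},
    {"translation": [0,0,0.05],"twist": 0,"hand": 0.4},
    {"translation": [0,0,0],"twist": 0,"hand": 0.4},
  ],
)

```text
time: 11.15
tool_pos: [0.564, -0.0394, 0.0713]
tool_rot: [-0.003, -0.053, 0.999, -0.009]
contact_force: [-1.3, 0.0, -2.5]
gripper_width: 0.564
grasp_force: 62.6
```

```bash
python3 look.py .012 w6
```

```text
11.15 [ 0.564  -0.0394  0.0713] [-0.193  0.099  1.887 -0.02   1.157 -1.862] F [-1.3  0.  -2.5] T [-0.026 -0.022 -0.034]
tool x,y world [-0.994 -0.106  0.007] [-0.106  0.994 -0.017]
```

Call:
apply_moves(
  targets=[
    {"translation": [0,0,0.04],"twist": 0,"hand": 0.4},
    {"translation": [0,0,0.04],"twist": 0,"hand": 0.4},
    {"translation": [0,0,0.02],"twist": 0,"hand": 0.4},
    {"translation": [0,0,0],"twist": 0,"hand": 0.4},
  ],
)

```text
time: 11.6
tool_pos: [0.5643, -0.0396, 0.0618]
tool_rot: [-0.002, -0.053, 0.999, -0.009]
contact_force: [-1.2, 1.1, -2.8]
gripper_width: 0.567
grasp_force: 62.7
```

Call:
apply_moves(
  targets=[
    {"translation": [0,0,0.01],"twist": 0,"hand": 0.4},
    {"translation": [0,0,0.01],"twist": 0,"hand": 0.4},
    {"translation": [0,0,0],"twist": 0,"hand": 0.4},
  ],
)

```text
time: 11.9
tool_pos: [0.5644, -0.0395, 0.0602]
tool_rot: [-0.002, -0.053, 0.999, -0.009]
contact_force: [-2.7, 1.1, -1.4]
gripper_width: 0.568
grasp_force: 62.7
```

Call:
apply_moves(
  targets=[
    {"translation": [0,0,0.01],"twist": 0,"hand": 0.4},
    {"translation": [0,0,0.01],"twist": 0,"hand": 0.4},
    {"translation": [0,0,0],"twist": 0,"hand": 0.4},
  ],
)

```text
time: 12.2
tool_pos: [0.5644, -0.0396, 0.0584]
tool_rot: [-0.002, -0.053, 0.999, -0.009]
contact_force: [-5.0, 2.8, 0.8]
gripper_width: 0.567
grasp_force: 63.0
```

Call:
apply_moves(
  targets=[
    {"translation": [0.005,0.003,0.01],"twist": 1,"hand": 0.4},
    {"translation": [0,0,0.016],"twist": 1,"hand": 0.4},
    {"translation": [0,0,0.016],"twist": 1,"hand": 0.4},
    {"translation": [0,0,0.016],"twist": 1,"hand": 0.4},
    {"translation": [0,0,0.016],"twist": 1,"hand": 0.4},
  ],
)

```text
time: 12.7
tool_pos: [0.5648, -0.0402, 0.0564]
tool_rot: [-0.001, 0.197, 0.98, -0.01]
contact_force: [-16.4, 2.0, 31.4]
gripper_width: 0.563
grasp_force: 66.3
```

```bash
python3 look.py .012 w7
```

```text
12.7 [ 0.5648 -0.0402  0.0564] [-0.193  0.122  1.89  -0.022  1.131 -1.358] F [-16.4   2.   31.4] T [0.326 3.153 0.03 ]
tool x,y world [-0.922  0.386 -0.002] [ 0.386  0.922 -0.02 ]
```

Call:
apply_moves(
  targets=[
    {"translation": [0,0,-0.03],"twist": 0,"hand": 0.4},
    {"translation": [0,0,-0.03],"twist": 0,"hand": 0.4},
    {"translation": [0,0,0],"twist": 0,"hand": 0.4},
  ],
)

```text
time: 13.05
tool_pos: [0.5647, -0.0397, 0.0576]
tool_rot: [0.001, 0.196, 0.981, -0.009]
contact_force: [-2.4, 0.5, 0.8]
gripper_width: 0.564
grasp_force: 63.1
```

```bash
python3 look.py .012 w8;  python3 - <<'E'
import cv2
im=cv2.imread("pics/w8.png"); cv2.imwrite("pics/w8c.png",cv2.resize(im[160:350,200:440],None,fx=3,fy=3))
E
```

```text
13.05 [ 0.5647 -0.0397  0.0576] [-0.193  0.118  1.893 -0.021  1.128 -1.361] F [-2.4  0.5  0.8] T [ 0.149  0.393 -0.045]
tool x,y world [-0.923  0.384 -0.006] [ 0.384  0.923 -0.018]
```

View pics/w8c.png

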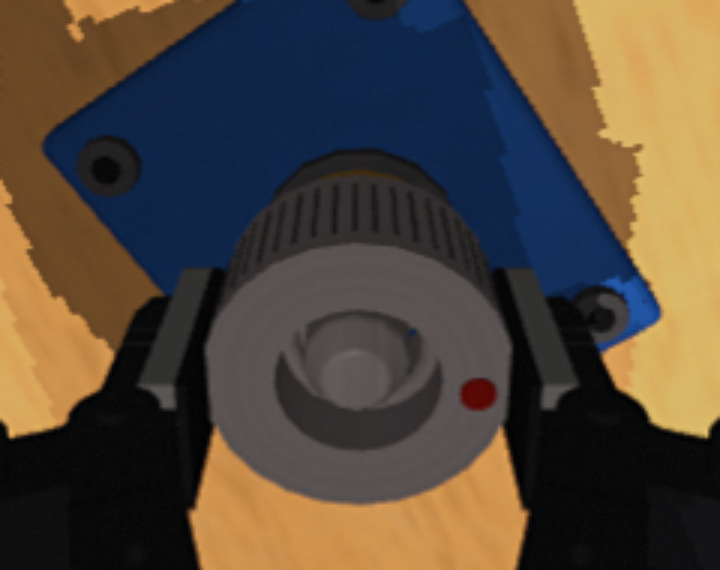

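Call:
apply_moves(
  targets=[
    {"translation": [0,0,0.0016],"twist": 1,"hand": 0.4},
    {"translation": [0,0,0.0016],"twist": 1,"hand": 0.4},
    {"translation": [0,0,0.0016],"twist": 1,"hand": 0.4},
    {"translation": [0,0,0.0016],"twist": 1,"hand": 0.4},
    {"translation": [0,0,0.0016],"twist": 1,"hand": 0.4},
    {"translation": [0,0,0.0016],"twist": 1,"hand": 0.4},
    {"translation": [0,0,0.0016],"twist": 1,"hand": 0.4},
    {"translation": [0,0,0.0016],"twist": 1,"hand": 0.4},
  ],
)

```text
time: 13.9
tool_pos: [0.5644, -0.0401, 0.056]
tool_rot: [0.004, 0.564, 0.826, -0.009]
contact_force: [-4.3, -0.8, 2.0]
gripper_width: 0.567
grasp_force: 63.4
```

```bash
python3 look.py .0587 w9
```

```text
13.9 [ 0.5644 -0.0401  0.056 ] [-0.194  0.121  1.893 -0.022  1.127 -0.557] F [-4.3 -0.8  2. ] T [0.073 0.647 0.002]
tool x,y world [-0.364  0.931 -0.017] [ 0.931  0.364 -0.01 ]
red [385.  250.8] 132 [ 0.5876 -0.0107  0.0587]
red [358.7 291.6] 70 [ 0.5856 -0.036   0.0587]
red [ 65.9 340.9] 137 [ 0.4519 -0.1249  0.0587]
red [ 55.2 355.2] 120 [ 0.4469 -0.1383  0.0587]
red [ 45.3 369.1] 116 [ 0.4421 -0.1518  0.0587]
```

Call:
apply_moves(
  targets=[
    {"translation": [0.002,-0.0045,0.0016],"twist": 1,"hand": 0.4},
    {"translation": [0,0,0.0016],"twist": 1,"hand": 0.4},
    {"translation": [0,0,0.0016],"twist": 1,"hand": 0.4},
    {"translation": [0,0,0.0016],"twist": 1,"hand": 0.4},
    {"translation": [0,0,0.0016],"twist": 1,"hand": 0.4},
    {"translation": [0,0,0.0016],"twist": 1,"hand": 0.4},
    {"translation": [0,0,0.0016],"twist": 1,"hand": 0.4},
    {"translation": [0,0,0.0016],"twist": 1,"hand": 0.4},
  ],
)

```text
time: 14.75
tool_pos: [0.5641, -0.0402, 0.0548]
tool_rot: [0.008, 0.84, 0.542, -0.006]
contact_force: [-2.9, -0.7, 3.6]
gripper_width: 0.569
grasp_force: 63.4
```

Call:
apply_moves(
  targets=[
    {"translation": [0,0,0.0016],"twist": 1,"hand": 0.4},
    {"translation": [0,0,0.0016],"twist": 1,"hand": 0.4},
    {"translation": [0,0,0.0016],"twist": 1,"hand": 0.4},
    {"translation": [0,0,0.0016],"twist": 1,"hand": 0.4},
    {"translation": [0,0,0.0016],"twist": 1,"hand": 0.4},
    {"translation": [0,0,0.0016],"twist": 1,"hand": 0.4},
    {"translation": [0,0,0.0016],"twist": 1,"hand": 0.4},
    {"translation": [0,0,0.0016],"twist": 1,"hand": 0.4},
  ],
)

```text
time: 15.55
tool_pos: [0.5636, -0.0404, 0.0536]
tool_rot: [0.009, 0.985, 0.172, -0.004]
contact_force: [-5.7, -0.7, 4.2]
gripper_width: 0.567
grasp_force: 63.6
```

Call:
apply_moves(
  targets=[
    {"translation": [0,0,0.0016],"twist": 1,"hand": 0.4},
    {"translation": [0,0,0.0016],"twist": 1,"hand": 0.4},
    {"translation": [0,0,0.0016],"twist": 1,"hand": 0.4},
    {"translation": [0,0,0.0016],"twist": 1,"hand": 0.4},
    {"translation": [0,0,0.0016],"twist": 1,"hand": 0.4},
    {"translation": [0,0,0.0016],"twist": 1,"hand": 0.4},
    {"translation": [0,0,0.0016],"twist": 1,"hand": 0.4},
    {"translation": [0,0,0.0016],"twist": 1,"hand": 0.4},
  ],
)

```text
time: 16.35
tool_pos: [0.564, -0.0399, 0.0524]
tool_rot: [0.009, 0.974, -0.225, 0.001]
contact_force: [-3.3, 1.3, 3.8]
gripper_width: 0.566
grasp_force: 63.6
```

```bash
python3 look.py .0543 w10
```

```text
16.35 [ 0.564  -0.0399  0.0524] [-0.194  0.125  1.895 -0.021  1.121  1.841] F [-3.3  1.3  3.8] T [0.208 0.735 0.024]
tool x,y world [ 0.898 -0.439  0.006] [-0.439 -0.898  0.018]
red [637.3 326.4] 42 [ 0.4631 -0.1818  0.0543]
red [615.2 328.3] 143 [ 0.4678 -0.1704  0.0543]
red [588.3 331. ] 148 [ 0.473  -0.1565  0.0543]
```

Call:
apply_moves(
  targets=[
    {"translation": [0,0,0.0016],"twist": 1,"hand": 0.4},
    {"translation": [0,0,0.0016],"twist": 1,"hand": 0.4},
    {"translation": [0,0,0.0016],"twist": 1,"hand": 0.4},
    {"translation": [0,0,0.0016],"twist": 1,"hand": 0.4},
    {"translation": [0,0,0.0016],"twist": 1,"hand": 0.4},
    {"translation": [0,0,0.0016],"twist": 1,"hand": 0.4},
    {"translation": [0,0,0.0016],"twist": 1,"hand": 0.4},
    {"translation": [0,0,0.0016],"twist": 1,"hand": 0.4},
  ],
)

```text
time: 17.2
tool_pos: [0.564, -0.0397, 0.051]
tool_rot: [0.008, 0.81, -0.586, 0.004]
contact_force: [-3.4, 1.3, 3.0]
gripper_width: 0.569
grasp_force: 63.5
```

Call:
apply_moves(
  targets=[
    {"translation": [0,0,0],"twist": 0,"hand": 0.8},
    {"translation": [0,0,0],"twist": 0,"hand": 0.8},
    {"translation": [0,0,0],"twist": 0,"hand": 0.8},
  ],
)

```text
time: 17.5
tool_pos: [0.5644, -0.04, 0.051]
tool_rot: [0.008, 0.811, -0.585, 0.005]
contact_force: [-0.6, 0.1, -0.3]
gripper_width: 0.8
grasp_force: 0.0
```

```bash
python3 look.py .0543 w11
```

```text
17.5 [ 0.5644 -0.04    0.051 ] [-0.194  0.127  1.896 -0.021  1.116  2.636] F [-0.6  0.1 -0.3] T [ 0.031  0.03  -0.043]
tool x,y world [ 0.315 -0.949  0.018] [-0.949 -0.315  0.007]
red [358.4 289.7] 102 [ 0.5474 -0.0439  0.0543]
```

Call:
apply_moves(
  targets=[
    {"translation": [0,0,0],"twist": -1,"hand": 0.8},
    {"translation": [0,0,0],"twist": -1,"hand": 0.8},
    {"translation": [0,0,0],"twist": -1,"hand": 0.8},
    {"translation": [0,0,0],"twist": -1,"hand": 0.8},
    {"translation": [0,0,0],"twist": -1,"hand": 0.8},
    {"translation": [0,0,0],"twist": -1,"hand": 0.8},
    {"translation": [0,0,0],"twist": -1,"hand": 0.8},
    {"translation": [0,0,0],"twist": -1,"hand": 0.8},
  ],
)

```text
time: 18.35
tool_pos: [0.564, -0.0398, 0.0508]
tool_rot: [0.009, 0.975, -0.222, 0.001]
contact_force: [-0.1, -1.2, 0.4]
gripper_width: 0.798
grasp_force: 0.0
```

Call:
apply_moves(
  targets=[
    {"translation": [0,0,0],"twist": -1,"hand": 0.8},
    {"translation": [0,0,0],"twist": -1,"hand": 0.8},
    {"translation": [0,0,0],"twist": -1,"hand": 0.8},
    {"translation": [0,0,0],"twist": -1,"hand": 0.8},
    {"translation": [0,0,0],"twist": -1,"hand": 0.8},
    {"translation": [0,0,0],"twist": -1,"hand": 0.8},
    {"translation": [0,0,0],"twist": -1,"hand": 0.8},
    {"translation": [0,0,0],"twist": -1,"hand": 0.8},
  ],
)

```text
time: 19.15
tool_pos: [0.5641, -0.0398, 0.0508]
tool_rot: [0.009, 0.984, 0.176, -0.003]
contact_force: [-0.8, -1.2, -0.0]
gripper_width: 0.8
grasp_force: 0.0
```

Call:
apply_moves(
  targets=[
    {"translation": [0,0,0],"twist": -1,"hand": 0.8},
    {"translation": [0,0,0],"twist": -1,"hand": 0.8},
    {"translation": [0,0,0],"twist": -1,"hand": 0.8},
    {"translation": [0,0,0],"twist": -1,"hand": 0.8},
    {"translation": [0,0,0],"twist": -1,"hand": 0.8},
    {"translation": [0,0,0],"twist": -1,"hand": 0.8},
    {"translation": [0,0,0],"twist": -1,"hand": 0.8},
    {"translation": [0,0,0],"twist": -1,"hand": 0.8},
  ],
)

```text
time: 19.95
tool_pos: [0.564, -0.0398, 0.0508]
tool_rot: [0.007, 0.838, 0.545, -0.006]
contact_force: [-0.1, 0.1, 0.4]
gripper_width: 0.801
grasp_force: 0.0
```

Call:
apply_moves(
  targets=[
    {"translation": [0,0,0],"twist": -1,"hand": 0.8},
    {"translation": [0,0,0],"twist": -1,"hand": 0.8},
    {"translation": [0,0,0],"twist": -1,"hand": 0.8},
    {"translation": [0,0,0],"twist": -1,"hand": 0.8},
    {"translation": [0,0,0],"twist": -1,"hand": 0.8},
    {"translation": [0,0,0],"twist": -1,"hand": 0.8},
    {"translation": [0,0,0],"twist": -1,"hand": 0.8},
    {"translation": [0,0,0],"twist": -1,"hand": 0.8},
  ],
)

```text
time: 20.75
tool_pos: [0.5641, -0.0398, 0.0508]
tool_rot: [0.004, 0.56, 0.829, -0.008]
contact_force: [0.3, -0.7, 0.3]
gripper_width: 0.799
grasp_force: 0.0
```

Call:
apply_moves(
  targets=[
    {"translation": [0,0,0],"twist": -1,"hand": 0.8},
    {"translation": [0,0,0],"twist": -1,"hand": 0.8},
    {"translation": [0,0,0],"twist": -1,"hand": 0.8},
    {"translation": [0,0,0],"twist": -1,"hand": 0.8},
    {"translation": [0,0,0],"twist": -1,"hand": 0.8},
    {"translation": [0,0,0],"twist": -1,"hand": 0.8},
    {"translation": [0,0,0],"twist": -1,"hand": 0.8},
    {"translation": [0,0,0],"twist": -1,"hand": 0.8},
  ],
)

```text
time: 21.55
tool_pos: [0.5641, -0.0398, 0.0508]
tool_rot: [0.001, 0.193, 0.981, -0.009]
contact_force: [-0.3, 0.3, 0.6]
gripper_width: 0.798
grasp_force: 0.0
```

Call:
apply_moves(
  targets=[
    {"translation": [0,0,0],"twist": -1,"hand": 0.8},
    {"translation": [0,0,0],"twist": -1,"hand": 0.8},
    {"translation": [0,0,0],"twist": -1,"hand": 0.8},
    {"translation": [0,0,0],"twist": -1,"hand": 0.8},
    {"translation": [0,0,0],"twist": -1,"hand": 0.8},
    {"translation": [0,0,0],"twist": -1,"hand": 0.8},
    {"translation": [0,0,0],"twist": -1,"hand": 0.8},
    {"translation": [0,0,0],"twist": 0,"hand": 0.8},
  ],
)

```text
time: 22.35
tool_pos: [0.564, -0.0398, 0.0508]
tool_rot: [-0.002, -0.153, 0.988, -0.009]
contact_force: [-1.2, 0.1, 0.2]
gripper_width: 0.8
grasp_force: 0.0
```

```bash
python3 look.py .0534 w12
```

```text
22.35 [ 0.564  -0.0398  0.0508] [-0.194  0.127  1.896 -0.021  1.117 -2.062] F [-1.2  0.1  0.2] T [0.007 0.    0.022]
tool x,y world [-0.953 -0.302  0.008] [-0.302  0.953 -0.017]
red [319.3 254.9] 89 [ 0.5497 -0.0445  0.0534]
```

Call:
apply_moves(
  targets=[
    {"translation": [0,0,0],"twist": 0,"hand": 0.4},
    {"translation": [0,0,0],"twist": 0,"hand": 0.4},
    {"translation": [0,0,0],"twist": 0,"hand": 0.4},
    {"translation": [0,0,0],"twist": 0,"hand": 0.4},
  ],
)

```text
time: 22.8
tool_pos: [0.5643, -0.0402, 0.0515]
tool_rot: [-0.002, -0.152, 0.988, -0.009]
contact_force: [-0.9, -2.6, 5.0]
gripper_width: 0.571
grasp_force: 60.9
```

Call:
apply_moves(
  targets=[
    {"translation": [0,0,0.0016],"twist": 1,"hand": 0.4},
    {"translation": [0,0,0.0016],"twist": 1,"hand": 0.4},
    {"translation": [0,0,0.0016],"twist": 1,"hand": 0.4},
    {"translation": [0,0,0.0016],"twist": 1,"hand": 0.4},
    {"translation": [0,0,0.0016],"twist": 1,"hand": 0.4},
    {"translation": [0,0,0.0016],"twist": 1,"hand": 0.4},
    {"translation": [0,0,0.0016],"twist": 1,"hand": 0.4},
    {"translation": [0,0,0.0016],"twist": 1,"hand": 0.4},
  ],
)

```text
time: 23.6
tool_pos: [0.5638, -0.0403, 0.0508]
tool_rot: [0.001, 0.246, 0.969, -0.01]
contact_force: [-5.2, -1.5, 11.6]
gripper_width: 0.571
grasp_force: 61.3
```

```bash
python3 look.py .0527 w13
```

```text
23.6 [ 0.5638 -0.0403  0.0508] [-0.194  0.128  1.896 -0.022  1.118 -1.257] F [-5.2 -1.5 11.6] T [-0.56   0.91   0.107]
tool x,y world [-0.879  0.477 -0.006] [ 0.477  0.879 -0.019]
red [321.6 256.2] 27 [ 0.5523 -0.0315  0.0527]
```

Call:
apply_moves(
  targets=[
    {"translation": [0,0,-0.008],"twist": 0,"hand": 0.4},
    {"translation": [0,0,0],"twist": 0,"hand": 0.4},
  ],
)

```text
time: 23.85
tool_pos: [0.5638, -0.0402, 0.0509]
tool_rot: [0.001, 0.244, 0.97, -0.01]
contact_force: [-3.0, -2.7, 7.0]
gripper_width: 0.569
grasp_force: 61.0
```

```bash
cat > tq.py <<'E'
from h import *
T=[];F=[];Z=[]
for i in range(4):
    grab_frame("wrist"); s,r=tool(); T.append(s["ft_torque"]); F.append(s["contact_force"]); Z.append(s["tool_pos"])
M=r.as_matrix()
print(s["time"],"j6",s["joint_pos"][5].round(3),"yaw",np.degrees(np.arctan2(M[1,0],M[0,0])).round(1),"pos",np.mean(Z,0).round(4),"F",np.mean(F,0).round(1),"T",np.mean(T,0).round(3),"Tz",np.array(T)[:,2].round(3),"axis",(-M[:,2]@np.mean(T,0)).round(3),"grip",s["grasp_force"])
E
python3 tq.py
```

```text
24.05 j6 -1.261 yaw 151.7 pos [ 0.5638 -0.0403  0.0509] F [-2.8 -3.1  6.8] T [-0.629  0.542 -0.017] Tz [-0.012  0.006 -0.046 -0.015] axis -0.008 grip 60.969556194679626
```

Call:
apply_moves(
  targets=[
    {"translation": [0,0,0.0016],"twist": 1,"hand": 0.4},
    {"translation": [0,0,0.0016],"twist": 1,"hand": 0.4},
    {"translation": [0,0,0.0016],"twist": 1,"hand": 0.4},
  ],
)

```text
time: 24.35
tool_pos: [0.5637, -0.0403, 0.0508]
tool_rot: [0.002, 0.388, 0.922, -0.01]
contact_force: [-5.0, -3.6, 10.3]
gripper_width: 0.569
grasp_force: 61.3
```

```bash
python3 tq.py
```

```text
24.55 j6 -0.961 yaw 134.5 pos [ 0.5636 -0.0402  0.0508] F [-4.8 -2.2 10. ] T [-0.579  0.939 -0.036] Tz [-0.043 -0.023 -0.071 -0.008] axis -0.02 grip 61.057991043467155
```

Call:
apply_moves(
  targets=[
    {"translation": [0,0,-0.015],"twist": 0,"hand": 0.4},
    {"translation": [0,0,0.001],"twist": 1,"hand": 0.4},
    {"translation": [0,0,0.001],"twist": 1,"hand": 0.4},
    {"translation": [0,0,0.001],"twist": 1,"hand": 0.4},
  ],
)

```text
time: 24.95
tool_pos: [0.5634, -0.04, 0.051]
tool_rot: [0.003, 0.522, 0.853, -0.009]
contact_force: [-2.4, -2.0, 5.5]
gripper_width: 0.57
grasp_force: 61.7
```

```bash
python3 tq.py;python3 look.py .0527 w14
```

```text
25.15 j6 -0.663 yaw 117.4 pos [ 0.5634 -0.0399  0.051 ] F [-2.7 -2.5  4.9] T [-0.559  0.596 -0.002] Tz [-0.008  0.009  0.003 -0.012] axis 0.007 grip 61.61138034989108
25.15 [ 0.5634 -0.0399  0.051 ] [-0.194  0.127  1.896 -0.021  1.119 -0.663] F [-2.3 -2.9  5.2] T [-0.566  0.651 -0.012]
tool x,y world [-0.461  0.887 -0.015] [ 0.888  0.461 -0.012]
red [320.9 253.5] 102 [ 0.558  -0.024   0.0527]
red [387.  257.5] 25 [ 0.5866 -0.0114  0.0527]
red [ 29.3 338.7] 138 [ 0.4412 -0.1466  0.0527]
red [ 16.8 352. ] 130 [ 0.4361 -0.1606  0.0527]
```

```bash
python3 - <<'E'
from h import *
from scipy.optimize import least_squares
c=cam("wrist"); s,r=tool(); M=np.eye(4); M[:3,:3]=r.as_matrix(); M[:3,3]=s["tool_pos"]
A=np.linalg.inv(M)@c[2]; ct=(c[0],c[1],A)   # camera in tool frame
for n in (3,4,5,6,7,8,9,10,11,12,13,14):
    im=cv2.imread(f"pics/w{n}.png")[:,:,::-1].copy(); h=cv2.cvtColor(im,cv2.COLOR_RGB2HSV)
    m=(((h[...,0]<10)|(h[...,0]>170))&(h[...,1]>120)&(h[...,2]>40)).astype(np.uint8); m[:230]=0;m[330:]=0;m[:,:270]=0;m[:,375:]=0
    k,l,st,ce=cv2.connectedComponentsWithStats(m)
    for i in range(1,k):
        if st[i,4]<30: continue
        f=least_squares(lambda v:proj(ct,[[.0193*np.cos(v[0]),.0193*np.sin(v[0]),v[1]]])[0]-ce[i],[np.arctan2(*(ray(ct,ce[i],0.)[1::-1])),0.],x_scale=[.1,.001])
        print(n,ce[i].round(1),st[i,4],"phase",np.degrees(f.x[0]).round(1),"h_mm(tool z)",(f.x[1]*1000).round(2),f.cost.round(3))
E
```

```text
3 [358.9 291.3] 100 phase 77.9 h_mm(tool z) -13.82 0.845
4 [358.9 291.3] 101 phase 77.9 h_mm(tool z) -13.78 0.847
5 [325.8 268.9] 110 phase 13.3 h_mm(tool z) -18.69 0.0
5 [358.9 291.3] 101 phase 77.9 h_mm(tool z) -13.78 0.847
6 [358.9 291.3] 101 phase 77.9 h_mm(tool z) -13.78 0.847
7 [358.9 291.5] 101 phase 77.9 h_mm(tool z) -13.93 0.832
8 [359.  291.1] 104 phase 77.9 h_mm(tool z) -13.64 1.042
9 [358.9 291.1] 103 phase 77.9 h_mm(tool z) -13.64 0.943
10 [359.1 291.1] 106 phase 77.9 h_mm(tool z) -13.67 1.189
11 [358.4 289.3] 114 phase 77.9 h_mm(tool z) -12.36 0.74
12 [319.3 254.1] 119 phase 5.3 h_mm(tool z) -7.23 0.0
13 [320.9 252.8] 119 phase 7.5 h_mm(tool z) -5.87 0.0
14 [321. 253.] 116 phase 7.7 h_mm(tool z) -6.04 0.0
```

Call:
apply_moves(
  targets=[
    {"translation": [0,0,-0.003],"twist": 1,"hand": 0.4},
    {"translation": [0,0,0],"twist": 1,"hand": 0.4},
    {"translation": [0,0,0],"twist": 1,"hand": 0.4},
  ],
)

```text
time: 25.5
tool_pos: [0.5632, -0.0397, 0.051]
tool_rot: [0.004, 0.643, 0.766, -0.008]
contact_force: [-2.6, -1.4, 4.2]
gripper_width: 0.575
grasp_force: 61.4
```

```bash
python3 tq.py
```

```text
25.7 j6 -0.364 yaw 100.3 pos [ 0.5632 -0.0396  0.051 ] F [-3.2 -1.7  5.2] T [-0.367  0.71  -0.003] Tz [ 0.004  0.011 -0.    -0.028] axis 0.008 grip 61.34200814295809
```

Call:
apply_moves(
  targets=[
    {"translation": [0,0,0],"twist": 1,"hand": 0.4},
    {"translation": [0,0,0],"twist": 1,"hand": 0.4},
  ],
)

```text
time: 25.9
tool_pos: [0.5633, -0.0393, 0.051]
tool_rot: [0.005, 0.716, 0.698, -0.008]
contact_force: [-2.7, -0.4, 3.2]
gripper_width: 0.571
grasp_force: 61.1
```

```bash
python3 tq.py
```

```text
26.1 j6 -0.164 yaw 88.9 pos [ 0.5633 -0.0393  0.051 ] F [-2.8  0.1  4.6] T [-0.09   0.847 -0.086] Tz [-0.079 -0.119 -0.059 -0.089] axis -0.072 grip 61.006540920000134
```

Call:
apply_moves(
  targets=[
    {"translation": [0,0,0],"twist": 1,"hand": 0.4},
    {"translation": [0,0,0],"twist": 1,"hand": 0.4},
    {"translation": [0,0,0],"twist": 1,"hand": 0.4},
  ],
)

```text
time: 26.4
tool_pos: [0.5636, -0.0389, 0.051]
tool_rot: [0.006, 0.812, 0.584, -0.006]
contact_force: [-1.2, 1.3, 3.5]
gripper_width: 0.572
grasp_force: 60.7
```

```bash
python3 tq.py
```

```text
26.6 j6 0.136 yaw 71.6 pos [ 0.5636 -0.0391  0.051 ] F [-1.9  1.5  2.7] T [ 0.381  0.773 -0.079] Tz [-0.066 -0.09  -0.086 -0.074] axis -0.064 grip 60.794440969711445
```

Call:
apply_moves(
  targets=[
    {"translation": [0,0,0],"twist": 1,"hand": 0.4},
    {"translation": [0,0,0],"twist": 1,"hand": 0.4},
  ],
)

```text
time: 26.8
tool_pos: [0.5636, -0.0391, 0.051]
tool_rot: [0.007, 0.866, 0.5, -0.006]
contact_force: [-1.9, 2.0, 2.2]
gripper_width: 0.57
grasp_force: 60.5
```

```bash
python3 tq.py; python3 look.py .0527 w15
```

```text
27.0 j6 0.336 yaw 60.2 pos [ 0.5635 -0.0392  0.051 ] F [-1.2  2.6  2.3] T [ 0.62   0.772 -0.133] Tz [-0.128 -0.182 -0.161 -0.06 ] axis -0.117 grip 60.62871457806921
27.0 [ 0.5635 -0.0392  0.051 ] [-0.193  0.126  1.897 -0.019  1.119  0.336] F [-1.5  3.   2.2] T [ 0.681  0.773 -0.06 ]
tool x,y world [ 0.497  0.867 -0.017] [ 0.868 -0.497  0.006]
```

```bash
sed -i 's/np.mean(Z,0).round(4)/np.mean(Z,0).round(5)/; s/print(s\["time"\]/print("eff",s["joint_efforts"][[0,5]].round(3),s["time"]/' tq.py; python3 tq.py
```

```text
eff [-2.305 -0.061] 27.25 j6 0.338 yaw 60.1 pos [ 0.56355 -0.03925  0.051  ] F [-1.1  4.1  1.9] T [ 0.882  0.776 -0.097] Tz [-0.11  -0.064 -0.111 -0.103] axis -0.08 grip 60.61815335414906
```

Call:
apply_moves(
  targets=[
    {"translation": [0,0,0.0016],"twist": 1,"hand": 0.4},
    {"translation": [0,0,0.0016],"twist": 1,"hand": 0.4},
  ],
)

```text
time: 27.45
tool_pos: [0.5635, -0.0393, 0.0509]
tool_rot: [0.007, 0.912, 0.41, -0.005]
contact_force: [-1.2, 4.8, 3.8]
gripper_width: 0.574
grasp_force: 60.2
```

```bash
python3 tq.py
```

```text
eff [-2.377 -0.119] 27.65 j6 0.537 yaw 48.7 pos [ 0.56357 -0.03933  0.05096] F [-2.5  4.1  4.3] T [ 1.189  1.047 -0.163] Tz [-0.175 -0.2   -0.151 -0.125] axis -0.14 grip 60.546296758184326
```

Call:
apply_moves(
  targets=[
    {"translation": [0,0,0.0016],"twist": 1,"hand": 0.4},
    {"translation": [0,0,0.0016],"twist": 1,"hand": 0.4},
  ],
)

```text
time: 27.85
tool_pos: [0.5635, -0.0395, 0.051]
tool_rot: [0.008, 0.948, 0.318, -0.005]
contact_force: [-5.2, 4.2, 7.5]
gripper_width: 0.568
grasp_force: 60.6
```

```bash
python3 tq.py
```

```text
eff [-1.88  -0.134] 28.05 j6 0.737 yaw 37.2 pos [ 0.56349 -0.03957  0.05106] F [-4.5  3.8  7. ] T [ 1.175  1.306 -0.205] Tz [-0.225 -0.226 -0.215 -0.153] axis -0.177 grip 60.60422668590036
```

Call:
apply_moves(
  targets=[
    {"translation": [0,0,0],"twist": 0,"hand": 0.8},
    {"translation": [0,0,0],"twist": 0,"hand": 0.8},
    {"translation": [0,0,0],"twist": 0,"hand": 0.8},
  ],
)

```text
time: 28.35
tool_pos: [0.5642, -0.0403, 0.0506]
tool_rot: [0.009, 0.948, 0.319, -0.004]
contact_force: [0.1, 0.3, 0.1]
gripper_width: 0.797
grasp_force: 0.0
```

```bash
python3 tq.py; python3 - <<'E'
from h import *
c=cam("wrist"); im=grab_frame("wrist"); cv2.imwrite("pics/w16.png",im[:,:,::-1])
h=cv2.cvtColor(im,cv2.COLOR_RGB2HSV)
m=(((h[...,0]<10)|(h[...,0]>170))&(h[...,1]>120)&(h[...,2]>40)).astype(np.uint8); m[:200]=0;m[330:]=0;m[:,:260]=0;m[:,380:]=0
k,l,st,ce=cv2.connectedComponentsWithStats(m)
for i in range(1,k):
    if st[i,4]>20:
        for z in (.0505,.0525): p=ray(c,ce[i],z); d=p-[.5643,-.0393,0]; print(ce[i],st[i,4],p.round(4),np.degrees(np.arctan2(d[1],d[0])),np.hypot(d[0],d[1]))
E
```

```text
eff [-0.023 -0.002] 28.55 j6 0.738 yaw 37.1 pos [ 0.56397 -0.04007  0.05057] F [-0.  -0.2 -0. ] T [ 0.031  0.019 -0.02 ] Tz [-0.031  0.015 -0.032 -0.033] axis -0.02 grip 0.0
[322.54700855 250.78632479] 117 [ 0.5807 -0.0304  0.0505] 28.35298582308411 0.018685421874049306
[322.54700855 250.78632479] 117 [ 0.5816 -0.0297  0.0525] 29.015390942287837 0.01980293803397411
```

Call:
apply_moves(
  targets=[
    {"translation": [0,0,0],"twist": -1,"hand": 0.8},
    {"translation": [0,0,0],"twist": -1,"hand": 0.8},
    {"translation": [0,0,0],"twist": -1,"hand": 0.8},
    {"translation": [0,0,0],"twist": -1,"hand": 0.8},
    {"translation": [0,0,0],"twist": -1,"hand": 0.8},
    {"translation": [0,0,0],"twist": -1,"hand": 0.8},
    {"translation": [0,0,0],"twist": -1,"hand": 0.8},
    {"translation": [0,0,0],"twist": -1,"hand": 0.8},
  ],
)

```text
time: 29.4
tool_pos: [0.5638, -0.0398, 0.0506]
tool_rot: [0.006, 0.748, 0.664, -0.007]
contact_force: [0.3, 0.3, 0.4]
gripper_width: 0.804
grasp_force: 0.0
```

Call:
apply_moves(
  targets=[
    {"translation": [0,0,0],"twist": -1,"hand": 0.8},
    {"translation": [0,0,0],"twist": -1,"hand": 0.8},
    {"translation": [0,0,0],"twist": -1,"hand": 0.8},
    {"translation": [0,0,0],"twist": -1,"hand": 0.8},
    {"translation": [0,0,0],"twist": -1,"hand": 0.8},
    {"translation": [0,0,0],"twist": -1,"hand": 0.8},
    {"translation": [0,0,0],"twist": -1,"hand": 0.8},
    {"translation": [0,0,0],"twist": -1,"hand": 0.8},
  ],
)

```text
time: 30.2
tool_pos: [0.5638, -0.0398, 0.0506]
tool_rot: [0.003, 0.43, 0.903, -0.009]
contact_force: [-0.3, -0.1, -0.3]
gripper_width: 0.801
grasp_force: 0.0
```

Call:
apply_moves(
  targets=[
    {"translation": [0,0,0],"twist": -1,"hand": 0.8},
    {"translation": [0,0,0],"twist": -1,"hand": 0.8},
    {"translation": [0,0,0],"twist": -1,"hand": 0.8},
    {"translation": [0,0,0],"twist": -1,"hand": 0.8},
    {"translation": [0,0,0],"twist": -1,"hand": 0.8},
    {"translation": [0,0,0],"twist": -1,"hand": 0.8},
    {"translation": [0,0,0],"twist": -1,"hand": 0.8},
    {"translation": [0,0,0],"twist": -1,"hand": 0.8},
  ],
)

```text
time: 31.0
tool_pos: [0.5638, -0.0398, 0.0506]
tool_rot: [-0.001, 0.045, 0.999, -0.009]
contact_force: [0.9, -0.5, 0.4]
gripper_width: 0.8
grasp_force: 0.0
```

Call:
apply_moves(
  targets=[
    {"translation": [0,0,0],"twist": -1,"hand": 0.8},
    {"translation": [0,0,0],"twist": -1,"hand": 0.8},
    {"translation": [0,0,0],"twist": -1,"hand": 0.8},
    {"translation": [0,0,0],"twist": -1,"hand": 0.8},
    {"translation": [0,0,0],"twist": 0,"hand": 0.8},
    {"translation": [0,0,0],"twist": 0,"hand": 0.8},
  ],
)

```text
time: 31.6
tool_pos: [0.5638, -0.0397, 0.0506]
tool_rot: [-0.003, -0.151, 0.988, -0.009]
contact_force: [-0.4, 1.2, 0.3]
gripper_width: 0.805
grasp_force: 0.0
```

```bash
python3 look.py .0527 w17; python3 - <<'E'
import cv2
a,b=[cv2.imread(f"pics/w{n}.png") for n in (12,17)]
cv2.imwrite("pics/cmp.png",cv2.resize(np.hstack([x[170:340,250:390] for x in (a,b)]),None,fx=2.8,fy=2.8) if 0 else cv2.resize(cv2.hconcat([a[170:340,250:390],b[170:340,250:390]]),None,fx=2.8,fy=2.8))
E
```

```text
31.6 [ 0.5638 -0.0397  0.0506] [-0.193  0.127  1.896 -0.021  1.117 -2.059] F [-0.4  1.2  0.3] T [-0.031 -0.015  0.013]
tool x,y world [-0.954 -0.299  0.008] [-0.3    0.954 -0.017]
red [327.9 316.7] 67 [ 0.5824 -0.0295  0.0527]
```

View pics/cmp.png

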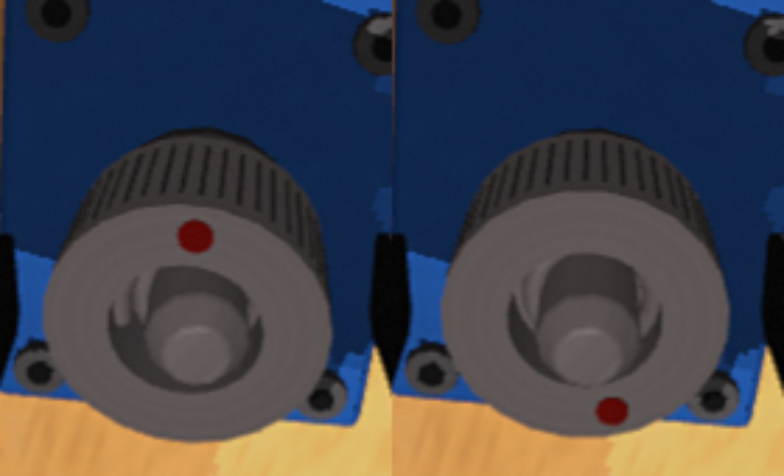

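Call:
apply_moves(
  targets=[
    {"translation": [0,0,0.015],"twist": 0,"hand": 0.8},
    {"translation": [0,0,0],"twist": 0,"hand": 0.4},
    {"translation": [0,0,0],"twist": 0,"hand": 0.4},
    {"translation": [0,0,0],"twist": 0,"hand": 0.4},
    {"translation": [0,0,0],"twist": 0,"hand": 0.4},
  ],
)

```text
time: 32.15
tool_pos: [0.5638, -0.04, 0.0494]
tool_rot: [-0.003, -0.152, 0.988, -0.009]
contact_force: [-1.2, -1.9, 3.8]
gripper_width: 0.567
grasp_force: 63.7
```

```bash
python3 tq.py
```

```text
eff [1.364 0.013] 32.35 j6 -2.061 yaw -162.5 pos [ 0.56377 -0.04001  0.04939] F [-2.1 -2.   3.6] T [-0.335  0.374  0.031] Tz [ 0.042  0.034  0.05  -0.004] axis 0.037 grip 63.82250030525029
```

Call:
apply_moves(
  targets=[
    {"translation": [0,0,0.0015],"twist": 1,"hand": 0.4},
    {"translation": [0,0,0.0015],"twist": 1,"hand": 0.4},
  ],
)

```text
time: 32.55
tool_pos: [0.5635, -0.0397, 0.0494]
tool_rot: [-0.002, -0.052, 0.999, -0.009]
contact_force: [-3.8, -0.9, 7.5]
gripper_width: 0.564
grasp_force: 64.4
```

```bash
python3 tq.py
```

```text
eff [ 0.887 -0.148] 32.75 j6 -1.861 yaw -174.0 pos [ 0.56353 -0.03962  0.04933] F [-4.5 -0.7  6.8] T [-0.111  0.759 -0.125] Tz [-0.017 -0.188 -0.137 -0.156] axis -0.111 grip 64.27577616646886
```

```bash
cat > q.py <<'E'
from h import *
s,r=tool(); M=r.as_matrix(); print(round(s["time"],2),"j6",s["joint_pos"][5].round(3),"v",s["joint_vel"][5].round(3),"z",s["tool_pos"][2].round(5),"F",s["contact_force"].round(1),"T",s["ft_torque"].round(3),"ax",(-M[:,2]@s["ft_torque"]).round(3),"eff6",s["joint_efforts"][5].round(3))
E
python3 q.py
```

```text
32.75 j6 -1.861 v -0.001 z 0.04929 F [-4.2 -1.6  6.4] T [-0.142  0.791 -0.156] ax -0.142 eff6 -0.148
```

Call:
apply_moves(
  targets=[
    {"translation": [0,0,-0.002],"twist": 0.5,"hand": 0.4},
  ],
)

```text
time: 32.85
tool_pos: [0.5635, -0.0396, 0.0494]
tool_rot: [-0.002, -0.028, 1.0, -0.009]
contact_force: [-2.9, -0.8, 4.3]
gripper_width: 0.57
grasp_force: 64.0
```

```bash
python3 q.py
```

```text
32.85 j6 -1.811 v 0.515 z 0.04936 F [-2.9 -0.8  4.3] T [0.038 0.581 0.416] ax 0.427 eff6 -0.102
```

Call:
apply_moves(
  targets=[
    {"translation": [0,0,0],"twist": 0.5,"hand": 0.4},
  ],
)

```text
time: 32.95
tool_pos: [0.5635, -0.0396, 0.0493]
tool_rot: [-0.002, -0.003, 1.0, -0.009]
contact_force: [-4.4, -0.7, 5.4]
gripper_width: 0.566
grasp_force: 64.2
```

```bash
python3 q.py
```

```text
32.95 j6 -1.76 v 0.495 z 0.04932 F [-4.4 -0.7  5.4] T [-0.039  0.703  0.483] ax 0.495 eff6 0.093
```

Call:
apply_moves(
  targets=[
    {"translation": [0,0,0],"twist": 0.5,"hand": 0.4},
  ],
)

```text
time: 33.05
tool_pos: [0.5635, -0.0396, 0.0493]
tool_rot: [-0.002, 0.022, 1.0, -0.009]
contact_force: [-3.2, -0.8, 5.8]
gripper_width: 0.568
grasp_force: 64.2
```

```bash
python3 q.py
```

```text
33.05 j6 -1.711 v 0.494 z 0.04934 F [-3.2 -0.8  5.8] T [-0.021  0.738  0.549] ax 0.562 eff6 0.126
```

Call:
apply_moves(
  targets=[
    {"translation": [0,0,0],"twist": 0,"hand": 0.4},
  ],
)

```text
time: 33.15
tool_pos: [0.5635, -0.0396, 0.0494]
tool_rot: [-0.002, 0.022, 1.0, -0.009]
contact_force: [-3.6, -1.9, 5.4]
gripper_width: 0.57
grasp_force: 64.2
```

```bash
python3 q.py
```

```text
33.15 j6 -1.711 v -0.021 z 0.04935 F [-3.6 -1.9  5.4] T [-0.031  0.726  0.015] ax 0.028 eff6 0.227
```

```bash
python3 tq.py
```

```text
eff [0.542 0.078] 33.35 j6 -1.711 yaw 177.5 pos [ 0.56346 -0.03957  0.04935] F [-3.4 -0.8  5.6] T [-0.089  0.687  0.068] Tz [0.085 0.099 0.068 0.02 ] axis 0.08 grip 64.18048856779933
```

Call:
apply_moves(
  targets=[
    {"translation": [0,0,0],"twist": 0,"hand": 0.7},
    {"translation": [0,0,0],"twist": 0,"hand": 0.7},
    {"translation": [0,0,0],"twist": -0.5,"hand": 0.7},
    {"translation": [0,0,0],"twist": -0.5,"hand": 0.7},
    {"translation": [0,0,0],"twist": -0.5,"hand": 0.7},
  ],
)

```text
time: 33.85
tool_pos: [0.5639, -0.0395, 0.0488]
tool_rot: [-0.002, -0.054, 0.999, -0.009]
contact_force: [-1.1, -0.7, -0.1]
gripper_width: 0.705
grasp_force: 0.0
```

```bash
python3 q.py
```

```text
33.85 j6 -1.863 v -0.494 z 0.04878 F [-1.1 -0.7 -0.1] T [-0.029 -0.035  0.095] ax 0.094 eff6 0.412
```

Call:
apply_moves(
  targets=[
    {"translation": [0,0,0],"twist": 0,"hand": 0.7},
    {"translation": [0,0,0],"twist": 0.5,"hand": 0.7},
  ],
)

```text
time: 34.05
tool_pos: [0.5638, -0.0396, 0.0488]
tool_rot: [-0.002, -0.027, 1.0, -0.009]
contact_force: [-0.1, -0.4, 0.1]
gripper_width: 0.701
grasp_force: 0.0
```

```bash
python3 q.py
```

```text
34.05 j6 -1.809 v 0.522 z 0.04882 F [-0.1 -0.4  0.1] T [ 0.     0.031 -0.021] ax -0.02 eff6 -0.605
```

Call:
apply_moves(
  targets=[
    {"translation": [0,0,0],"twist": 0.5,"hand": 0.7},
    {"translation": [0,0,0],"twist": 0.5,"hand": 0.7},
  ],
)

```text
time: 34.25
tool_pos: [0.5638, -0.0396, 0.0489]
tool_rot: [-0.001, 0.024, 1.0, -0.009]
contact_force: [-0.1, -0.1, 0.5]
gripper_width: 0.698
grasp_force: 0.0
```

```bash
python3 q.py
```

```text
34.25 j6 -1.708 v 0.494 z 0.04887 F [-0.1 -0.1  0.5] T [-0.017 -0.03  -0.02 ] ax -0.02 eff6 -0.412
```

Call:
apply_moves(
  targets=[
    {"translation": [0,0,0],"twist": 0,"hand": 0.7},
  ],
)

```text
time: 34.35
tool_pos: [0.5638, -0.0396, 0.0489]
tool_rot: [-0.001, 0.022, 1.0, -0.009]
contact_force: [-0.1, 0.3, 0.2]
gripper_width: 0.699
grasp_force: 0.0
```

```bash
python3 q.py
```

```text
34.35 j6 -1.71 v -0.04 z 0.04889 F [-0.1  0.3  0.2] T [ 0.013 -0.02  -0.028] ax -0.028 eff6 0.227
```

Call:
apply_moves(
  targets=[
    {"translation": [0,0,0],"twist": 0,"hand": 0.4},
    {"translation": [0,0,0],"twist": 0,"hand": 0.4},
    {"translation": [0,0,0],"twist": 0,"hand": 0.4},
    {"translation": [0,0,-0.005],"twist": 0,"hand": 0.4},
    {"translation": [0,0,0],"twist": 0,"hand": 0.4},
  ],
)

```text
time: 34.85
tool_pos: [0.5638, -0.0396, 0.0494]
tool_rot: [-0.001, 0.022, 1.0, -0.009]
contact_force: [-1.4, 0.6, 1.4]
gripper_width: 0.571
grasp_force: 63.7
```

```bash
python3 q.py
```

```text
34.85 j6 -1.711 v -0.001 z 0.0494 F [-1.4  0.6  1.4] T [0.176 0.03  0.055] ax 0.056 eff6 0.051
```

Call:
apply_moves(
  targets=[
    {"translation": [0,0,0],"twist": -0.3,"hand": 0.4},
  ],
)

```text
time: 34.95
tool_pos: [0.5638, -0.0396, 0.0494]
tool_rot: [-0.001, 0.007, 1.0, -0.009]
contact_force: [-0.2, 0.7, 0.6]
gripper_width: 0.566
grasp_force: 63.7
```

```bash
python3 q.py
```

```text
34.95 j6 -1.742 v -0.319 z 0.04942 F [-0.2  0.7  0.6] T [ 0.249  0.003 -0.407] ax -0.407 eff6 -0.063
```

Call:
apply_moves(
  targets=[
    {"translation": [0,0,0],"twist": -0.3,"hand": 0.4},
  ],
)

```text
time: 35.05
tool_pos: [0.5638, -0.0396, 0.0494]
tool_rot: [-0.001, -0.009, 1.0, -0.009]
contact_force: [0.0, 1.1, 0.3]
gripper_width: 0.566
grasp_force: 63.7
```

```bash
python3 q.py
```

```text
35.05 j6 -1.773 v -0.302 z 0.0494 F [0.  1.1 0.3] T [ 0.32   0.    -0.403] ax -0.402 eff6 -0.112
```

Call:
apply_moves(
  targets=[
    {"translation": [0,0,0],"twist": -0.3,"hand": 0.4},
  ],
)

```text
time: 35.15
tool_pos: [0.5638, -0.0396, 0.0494]
tool_rot: [-0.001, -0.024, 1.0, -0.009]
contact_force: [0.0, 1.3, 1.2]
gripper_width: 0.569
grasp_force: 63.7
```

```bash
python3 q.py
```

```text
35.15 j6 -1.803 v -0.299 z 0.04941 F [0.  1.3 1.2] T [ 0.312 -0.018 -0.285] ax -0.285 eff6 -0.093
```

Call:
apply_moves(
  targets=[
    {"translation": [0,0,0],"twist": -0.3,"hand": 0.4},
  ],
)

```text
time: 35.25
tool_pos: [0.5638, -0.0395, 0.0494]
tool_rot: [-0.002, -0.039, 0.999, -0.009]
contact_force: [0.9, 2.2, 0.1]
gripper_width: 0.569
grasp_force: 63.7
```

```bash
python3 q.py
```

```text
35.25 j6 -1.834 v -0.298 z 0.04939 F [0.9 2.2 0.1] T [ 0.41  -0.127 -0.357] ax -0.359 eff6 -0.072
```

Call:
apply_moves(
  targets=[
    {"translation": [0,0,0],"twist": -0.3,"hand": 0.4},
  ],
)

```text
time: 35.35
tool_pos: [0.5638, -0.0395, 0.0494]
tool_rot: [-0.002, -0.054, 0.998, -0.009]
contact_force: [1.1, 1.9, -0.1]
gripper_width: 0.571
grasp_force: 63.6
```

```bash
python3 q.py
```

```text
35.35 j6 -1.864 v -0.296 z 0.04942 F [ 1.1  1.9 -0.1] T [ 0.471 -0.13  -0.314] ax -0.315 eff6 -0.044
```

Call:
apply_moves(
  targets=[
    {"translation": [0,0,0],"twist": -0.3,"hand": 0.4},
  ],
)

```text
time: 35.45
tool_pos: [0.5638, -0.0395, 0.0494]
tool_rot: [-0.002, -0.069, 0.998, -0.009]
contact_force: [0.1, 3.1, 0.1]
gripper_width: 0.564
grasp_force: 63.6
```

```bash
python3 q.py
```

```text
35.45 j6 -1.894 v -0.299 z 0.04945 F [0.1 3.1 0.1] T [ 0.532 -0.165 -0.248] ax -0.25 eff6 -0.019
```

Call:
apply_moves(
  targets=[
    {"translation": [0,0,0],"twist": -0.3,"hand": 0.4},
  ],
)

```text
time: 35.55
tool_pos: [0.5638, -0.0395, 0.0494]
tool_rot: [-0.002, -0.084, 0.996, -0.009]
contact_force: [-0.1, 3.1, 0.5]
gripper_width: 0.571
grasp_force: 63.6
```

```bash
python3 q.py
```

```text
35.55 j6 -1.924 v -0.298 z 0.04945 F [-0.1  3.1  0.5] T [ 0.535 -0.232 -0.209] ax -0.212 eff6 0.006
```

Call:
apply_moves(
  targets=[
    {"translation": [0,0,0],"twist": -0.3,"hand": 0.4},
    {"translation": [0,0,0],"twist": -0.3,"hand": 0.4},
    {"translation": [0,0,0],"twist": -0.3,"hand": 0.4},
  ],
)

```text
time: 35.85
tool_pos: [0.5637, -0.0395, 0.0494]
tool_rot: [-0.003, -0.129, 0.992, -0.009]
contact_force: [0.4, 4.5, 0.2]
gripper_width: 0.563
grasp_force: 63.6
```

```bash
python3 q.py
```

```text
35.85 j6 -2.014 v -0.297 z 0.04943 F [0.4 4.5 0.2] T [ 0.641 -0.137 -0.17 ] ax -0.171 eff6 0.073
```

Call:
apply_moves(
  targets=[
    {"translation": [0,0,0],"twist": 0.3,"hand": 0.4},
  ],
)

```text
time: 35.95
tool_pos: [0.5636, -0.0397, 0.0494]
tool_rot: [-0.003, -0.114, 0.993, -0.009]
contact_force: [0.4, 4.2, -0.7]
gripper_width: 0.569
grasp_force: 63.7
```

```bash
python3 q.py
```

```text
35.95 j6 -1.983 v 0.325 z 0.04945 F [ 0.4  4.2 -0.7] T [ 0.585 -0.004  0.206] ax 0.208 eff6 -0.224
```

Call:
apply_moves(
  targets=[
    {"translation": [0,0,0],"twist": 0.3,"hand": 0.4},
  ],
)

```text
time: 36.05
tool_pos: [0.5635, -0.0397, 0.0494]
tool_rot: [-0.003, -0.099, 0.995, -0.009]
contact_force: [0.4, 3.5, 0.3]
gripper_width: 0.563
grasp_force: 63.7
```

```bash
python3 q.py
```

```text
36.05 j6 -1.953 v 0.297 z 0.04943 F [0.4 3.5 0.3] T [0.617 0.045 0.245] ax 0.248 eff6 0.01
```

Call:
apply_moves(
  targets=[
    {"translation": [0,0,0],"twist": 0.2,"hand": 0.4},
  ],
)

```text
time: 36.15
tool_pos: [0.5634, -0.0397, 0.0494]
tool_rot: [-0.003, -0.089, 0.996, -0.009]
contact_force: [-0.7, 3.1, 1.3]
gripper_width: 0.567
grasp_force: 63.7
```

```bash
python3 q.py
```

```text
36.15 j6 -1.932 v 0.2 z 0.04941 F [-0.7  3.1  1.3] T [0.573 0.077 0.31 ] ax 0.314 eff6 0.163
```

Call:
apply_moves(
  targets=[
    {"translation": [0,0,0],"twist": 0,"hand": 0.4},
    {"translation": [0,0,0],"twist": 0,"hand": 0.8},
    {"translation": [0,0,0],"twist": 0,"hand": 0.8},
    {"translation": [0,0,0],"twist": 0,"hand": 0.8},
  ],
)

```text
time: 36.55
tool_pos: [0.564, -0.0402, 0.0497]
tool_rot: [-0.002, -0.088, 0.996, -0.009]
contact_force: [0.3, 0.3, -0.4]
gripper_width: 0.807
grasp_force: 0.0
```

Call:
apply_moves(
  targets=[
    {"translation": [0,0,-0.1],"twist": 0,"hand": 0.8},
    {"translation": [0,0,-0.2],"twist": 0,"hand": 0.8},
    {"translation": [0,0,-0.2],"twist": 0,"hand": 0.8},
    {"translation": [0,0,-0.2],"twist": 0,"hand": 0.8},
    {"translation": [0,0,-0.2],"twist": 0,"hand": 0.8},
    {"translation": [0,0,0],"twist": 0,"hand": 0.8},
  ],
)

```text
time: 37.15
tool_pos: [0.5665, -0.0386, 0.1441]
tool_rot: [0.002, -0.088, 0.996, -0.01]
contact_force: [0.4, 0.3, 1.4]
gripper_width: 0.796
grasp_force: 0.0
```

```bash
python3 look.py .051 w20; python3 - <<'E'
from h import *
im=cv2.imread("pics/w20.png"); c=cam("wrist")
# predicted top circle at underside 25/27 vs measured ellipse of ring top
g=regions_of("wrist","ring"); 
if g:
    m=g[0]["pixels"].astype(np.uint8); print(g[0]["score"],cv2.boundingRect(m))
a=np.linspace(0,2*np.pi,60)
for u in (.024,.026,.028):
    P=np.vstack([np.c_[.5643+.025*np.cos(a),-.0393+.025*np.sin(a),a*0+z] for z in (u,u+.026)]); q=proj(c,P); print(u,q.min(0).round(1),q.max(0).round(1))
E
```

```text
37.15 [ 0.5665 -0.0386  0.1441] [-0.19   0.006  1.849 -0.02   1.278 -1.932] F [0.4 0.3 1.4] T [ 0.023 -0.071  0.046]
tool x,y world [-0.985 -0.175 -0.001] [-0.175  0.984 -0.021]
red [323.4 239.5] 26 [ 0.591  -0.0328  0.051 ]
0.83 (289, 172, 64, 67)
0.024 [289.2 172. ] [352.3 239. ]
0.026 [288.9 172.6] [352.6 240.1]
0.028 [288.6 173.1] [352.8 241.2]
```

```bash
python3 -c "
from plant import *
print(job_done())"
```

```text
the job is handed in; nothing more can be done
None
```

The ring gauge is on the stud after about 1.1 turns and bears on the sleeve at about 0.3 N m, with the gripper clear. On the way I overtightened it to about 0.5–0.56 N m, above your 0.3 limit, because readings taken at standstill hid the torque. I backed it off and retightened to about 0.3 N m, then handed the job in; nothing came back on how it was judged.

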